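# Nip up a thin tube in the positioner's chuck and put the key away

## Robot

A 6-joint arm with a two-finger parallel gripper is mounted at the origin on the work surface. World frame = base frame: x ahead of the robot, y to its left, z up, the work surface at z = 0. Lengths are in mm, angles in rad, forces in N, time in s.
With the tool pointing down it reaches from about 275 to 750 mm from the base axis. Payload 10.2 kg.
Tool frame: the origin (TCP) lies between the finger pads; the fingertips stand 8 mm ahead of it and the grasp point (between the pads) lies 11 mm behind it; z points along the fingers, x is the direction in which the jaws open and shut, and the axes are right-handed (so a half turn about z gives the same grasp; the last joint's range is limited). The gripper opens to 85 mm and grips with 20 to 120 N. Pads are 22 mm wide; open, the fingers measure 114 mm over their backs; the gripper's body (76 mm by 85 mm) begins 54 mm behind the grasp point. The pads swing forward as they close: fully open they stand 13 mm farther back than shut.
Start: joints at [-1.344, 0.313, 1.498, -0, 1.331, -0.223], TCP at [228.251, -472.792, 239.294] pointing down, gripper open.
Joint ranges: [-2.94, 2.94], [-0.97, 2.17], [0.19, 2.56], [-1.23, 4.37], [0.02, 3.11], [-2.88, 2.88]. Speed limits (rad/s): [2.39, 2.39, 3.01, 3.14, 3.14, 3.14].

## Interface

Orientations are given as a unit quaternion [w, x, y, z].
In Python, from rig import sense, eyes, ctrl gives the robot as it stands.
- The arm moves only by the tool move_arm, never from a script. Its argument "rows" is a list that holds one entry, the list of rows, each a list of 5 numbers: the shift along the tool's x, y, z in mm, then the turn about the tool's z in units of 6 degrees (1.0 is 6 degrees), then the gripper command: -1 is shut, 1 is fully open, values between are in proportion. In form: [[[dx, dy, dz, roll, jaw], ...]]. A call has 1 to 12 rows; each row is the pose to reach, as a shift and turn from the pose measured when the call began, along the tool's axes at that moment; what a row does not reach only later rows make up. A row lasts 1/8 s, in which the tool goes at most 62.5 mm and 10.7 degrees, less where a joint would pass 70% of its speed; a pose out of reach is approached as far as the arm can. A call with a gripper value outside its range is refused whole. The fingers move at their own pace and stop on an object; "squeeze" is the grip in N (left out, the last holds). Time passes only in rows, so rows that repeat a pose let the fingers close. It gives the time, the measured TCP pose, the force and the opening at its end, in the units of the state.
- sense(): the state, without advancing time (a new reading comes with each control period).
- eyes.capture(name): name is "scene" or "top"; returns a dict with "color" (400x640x3 uint8, blue, green, red), "vertical_fov" (degrees; the focal length in pixels is half the picture's height over the tangent of half this angle, whatever the lens; pixels are square), "cx", "cy" (the principal point, pixels), "xyz" and "attitude" of the camera in the world. Camera axes: x right, y down, z forward; pixel columns grow to the right and rows downward; lengths in mm; the calibration is good to about 2 mm. A picture is of the moment at which its call begins. There is no depth.
- ctrl.finish_job(): hands the job in, once; it reports no verdict.
The state is a dict: "time_s": time; "joints": joint angles; "dq": joint speeds; "tau": joint torques, N m; "eef_pos": TCP position; "ee_rot": TCP orientation; "force": force on the tool from outside, world axes, zero at the start; "wrist_torque": the same for the moment, N m; "grip_width": opening from 0.0 (shut) to 1.0 (fully open).
Only numpy, scipy, OpenCV 4.12 (cv2) and the standard library are available. Lean on these libraries where they do the work, as an engineer would, in place of code of your own. Each camera call takes 0.05 s, during which the arm holds its last target. There are 200 camera calls.

## Task

Nip up the welding positioner's three-jaw chuck on its thin-walled tube: take the T-handled chuck key from its holder, feel gently for the square of the socket on top of the chuck's rim without forcing the key, seat it fully home and turn it clockwise until it comes up solid and bears about 0.4 newton-metre, never more than 0.6 or the tube is crushed. Ease off, draw the key out without slackening the chuck again, stand it back fully down in its holder and let go, leaving the other things on the bench undisturbed.

Things in the scene. Friction and masses are not known exactly. Their poses are not given: they have to be found in the camera images.
- socket (a point): Centre of the mouth of the square key socket, a hole 11 mm square and 20 mm deep with a 1.5 mm 45-degree bevel, in the end of a dark steel pinion 24 mm across that lies 4 mm deep in a 25 mm round recess in the flat on top of the chuck's rim. z up. This frame is the chuck body's: it does NOT turn with the pinion. How the square stands about z is unknown, differs each run and must be seen or felt for.
- positioner: Blue bench positioner, fixed, with a steel three-jaw chuck, 160 mm across, 60 mm thick, its axis level at 105 mm. Origin: on the bench right under the socket; -y is the way the chuck faces. Its pinion turns about the vertical through the socket, takes about 0.16 N m either way and stays where it is left. Clockwise from above closes the jaws; at the start they are slack by 20 to 57 degrees of the key.
- jaw (a joint): Closing travel in m of one of the three jaws (they move together), 0.0003 m per rad of the key: 0 solid on the tube, below 0 slack. Its movement is too small to go by this reading: go by the feel of the key, which comes up against a firm stop when the jaws are solid on the tube; the torque then climbs as fast as the hand winds up.
- tube_end (a point): Centre of the free end of the tube in the jaws: aluminium, 50 mm across, 3 mm wall, level, standing 104 mm out of the chuck's face along the positioner's -y.
- key_bar (a point): Centre of the cross-bar of the loose T-handled chuck key (dark steel, 0.3 kg, 96 mm high, standing in its holder at the start): bar 95 mm long (x), 20 mm wide (y), 16 mm high (z, up). Below it a round shank 17 mm across and 64 mm long, then the square end. Grip the bar at its middle, across its width.
- key_tip (a point): Centre of the bottom of the key's square end, on the key's axis 88 mm below the bar's centre, same axes. The end is 10 mm square, 18 mm long, flats along the bar's x and y, its last 2 mm necked to 8.4 mm; it fits the socket every 90 degrees. Fully home it is 18 mm deep, the shank's shoulder resting on the pinion.
- bore (a point): Centre of the mouth of the holder's round upright bore, 21 mm across, 50 mm deep, mouth bevelled 2 mm, in a fixed yellow block 70 x 70 mm and 60 mm high on a steel foot 110 x 70 mm. z up. With the key fully down its end stands on the bore's floor and the bar's centre is 38 mm above this point.
- tee_mid (a point): Bystander: centre of a loose aluminium tee joint, foot plate 100 x 60 x 4 mm, upright plate 100 mm long (x), 74 mm high in all. Leave it alone.
- can_mid (a point): Bystander: centre of a loose red spray can standing upright, 60 mm across, 150 mm high. Leave it alone.
- offcut_mid (a point): Bystander: centre of a loose aluminium tube offcut standing on end, 50 mm across, 45 mm high. Leave it alone.
Things that resemble listed ones, but are neither listed nor needed, are in the scene too. What is meant by the part that bears key_bar is not purple, and is the larger of those in its own colour. What is shaped like the part that bears bore but turquoise is not meant.

How it is judged:
By the outcome, as a careful person would: the job done as asked, in the order asked, and still so for the second after the job is handed in, with the robot touching nothing.
It also fails if it takes over 72 s, if anything falls off the work surface, if the arm or the gripper's body presses on something with over 40 N, if the wrist force passes 120 N, or if a joint passes its speed limit or range.

## Working session

There is one attempt and no reset: what is moved stays moved. The work goes in short steps, Python scripts to look and compute and a tool call to move; the robot and the scene stay as the last step left them, time stands still between calls to the robot, and variables do not carry over. Pictures are saved under pics/ and viewed, about 8 in all and at most 12, crops included, and the job is handed in when it is done.

Besides the shell and the picture viewer there is one more tool, called after "Emit:" as name([rows], argument=value, ...), one row to a line, values as JSON. move_arm: Moves the arm, as the interface text tells. Its arguments: {"type":"object","properties":{"rows":{"type":"array","items":{"type":"array","items":{"type":"array","items":{"type":"number"}}}},"squeeze":{"type":"number"}},"required":["rows"]}

```bash
mkdir -p pics; ls; python3 - <<'E'
from rig import sense, eyes
import cv2
for n in("scene","top"):
    c=eyes.capture(n); cv2.imwrite(f"pics/{n}0.png",c["color"]); print(n,{k:v for k,v in c.items() if k!="color"})
print(sense())
E
```

```text
pics
scene {'vertical_fov': 48.130123060195004, 'cx': 321.91741676539215, 'cy': 202.21806165193044, 'xyz': array([1107.72440187, -185.06496794,  787.57672076]), 'attitude': array([-0.26705043,  0.71330946,  0.60615475, -0.22901987])}
top {'vertical_fov': 43.00183385309935, 'cx': 320.93025745001034, 'cy': 203.42200593502673, 'xyz': array([ 326.64458189, -128.93092065, 1342.75594925]), 'attitude': array([ 0.06143637, -0.69827411,  0.7110532 , -0.05515598])}
{'time_s': 0.1, 'joints': array([-1.34439700e+00,  3.13385959e-01,  1.49835018e+00, -2.34227154e-05,
        1.33103569e+00, -2.23399767e-01]), 'dq': array([ 0.00141851, -0.00283719,  0.00054281,  0.00170847, -0.00192896,
        0.0001895 ]), 'tau': array([ 3.77326083e-03, -4.12897217e+01, -2.60142893e+01, -1.55638890e-05,
        3.00765627e-03,  3.11638928e-06]), 'eef_pos': array([ 228.1936602 , -472.56163755,  238.80056345]), 'ee_rot': array([-4.08219745e-04,  8.46991481e-01, -5.31606135e-01, -4.25556513e-04]), 'force': array([-0.45538376, -0.55122635,  0.74513313]), 'wrist_torque': array([ 0.05738543,  0.03331935, -0.0044409 ]), 'grip_width': 0.9989231854197765}
```

View pics/scene0.png

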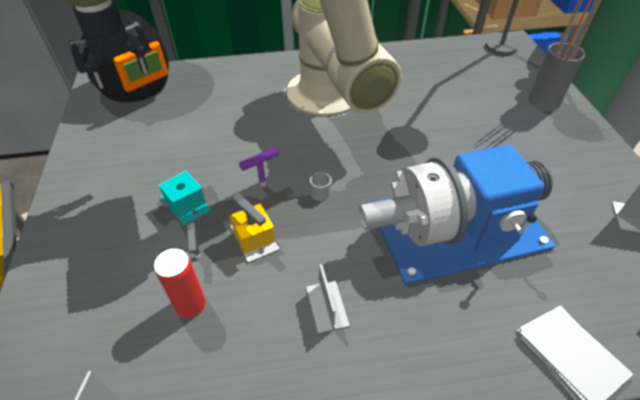

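View pics/top0.png

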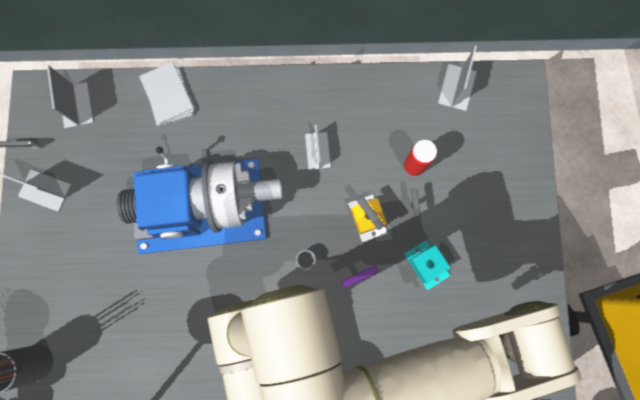

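The scene view shows the blue positioner with its chuck at about (435,205) and the yellow holder at (253,228) with a dark key bar at (249,208). The lookalikes are a purple key at (260,160), a turquoise holder at (184,197) and a small dark key near (193,238). In the top view the holder is at (368,215), the socket at (221,188), the can at (420,155) and the tee at (317,148).

```bash
cat > h.py <<'E'
import numpy as np, cv2
from scipy.spatial.transform import Rotation as R
from rig import sense, eyes
def cam(n):
    c=eyes.capture(n); q=c["attitude"]; c["R"]=R.from_quat([q[1],q[2],q[3],q[0]]).as_matrix()
    c["f"]=c["color"].shape[0]/2/np.tan(np.radians(c["vertical_fov"])/2); return c
def proj(c,p):
    d=c["R"].T@(np.asarray(p,float)-c["xyz"]); return np.array([c["cx"]+c["f"]*d[0]/d[2],c["cy"]+c["f"]*d[1]/d[2]])
def ray(c,u):
    return c["R"]@np.array([(u[0]-c["cx"])/c["f"],(u[1]-c["cy"])/c["f"],1.])
def plane(c,u,z):
    d=ray(c,u); return c["xyz"]+d*(z-c["xyz"][2])/d[2]
def two(c1,u1,c2,u2):
    A=[];b=[]
    for c,u in((c1,u1),(c2,u2)):
        d=ray(c,u);d/=np.linalg.norm(d);P=np.eye(3)-np.outer(d,d);A.append(P);b.append(P@c["xyz"])
    p=np.linalg.solve(sum(A),sum(b)); return p,[np.round(proj(c,p)-u,1) for c,u in((c1,u1),(c2,u2))]
E
python3 - <<'E'
from h import *
s=cam("scene");t=cam("top")
print(proj(s,sense()["eef_pos"]),proj(t,sense()["eef_pos"]))
def crop(c,x,y,w,h,k): return cv2.resize(c["color"][y:y+h,x:x+w],None,fx=k,fy=k,interpolation=cv2.INTER_CUBIC)
a=crop(s,210,180,80,60,5);b=crop(t,330,170,80,60,5)
c=crop(s,395,140,80,60,5);d=crop(t,185,160,80,60,5)
cv2.imwrite("pics/c1.png",np.vstack([np.hstack([a,b]),np.hstack([c,d])]))
hsv=cv2.cvtColor(t["color"],cv2.COLOR_BGR2HSV);m=cv2.inRange(hsv,(20,150,100),(32,255,255));m[:,500:]=0
print("yellow top",cv2.minAreaRect(cv2.findNonZero(m)))
E
```

```text
[123.51531456  82.0026157 ] [490.20397263 332.44147372]
yellow top ((368.2579345703125, 215.6221923828125), (27.04144287109375, 29.126728057861328), 70.34617614746094)
```

View pics/c1.png

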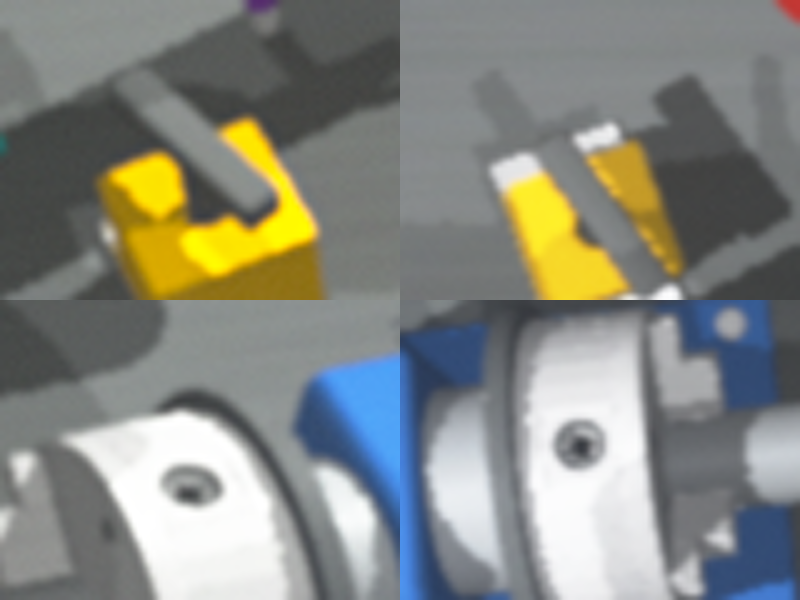

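View crop.

```bash
python3 - <<'E'
from h import *
s=cam("scene");t=cam("top")
T=np.mean([cam("top")["color"] for _ in range(8)],0).astype(np.uint8);S=np.mean([cam("scene")["color"] for _ in range(8)],0).astype(np.uint8)
cv2.imwrite("pics/T.png",T);cv2.imwrite("pics/S.png",S)
def crop(I,x,y,w,h,k): return cv2.resize(I[y:y+h,x:x+w],None,fx=k,fy=k,interpolation=cv2.INTER_CUBIC)
cv2.imwrite("pics/c2.png",np.vstack([np.hstack([crop(S,220,185,50,37,8),crop(T,345,185,50,37,8)]),
  np.hstack([crop(S,424,169,20,15,20),crop(T,211,181,20,15,20)])]))
# socket: dark blob
for n,I,c,(x,y) in(("scene",S,s,(433,177)),("top",T,t,(221,189))):
    g=cv2.cvtColor(I,cv2.COLOR_BGR2GRAY)[y-9:y+10,x-9:x+10].astype(float)
    for th in (150,):
        m=(g<th).astype(np.uint8);k,l,st,ce=cv2.connectedComponentsWithStats(m); print(n,st.tolist(),(ce+[x-9,y-9]).round(1).tolist())
    if n=="top": print(g.astype(int)[3:16,3:16])
E
```

```text
scene [[0, 0, 19, 19, 320], [5, 6, 10, 7, 41]] [[432.9, 177.0], [433.7, 176.9]]
top [[0, 0, 19, 19, 316], [4, 5, 8, 8, 45]] [[221.2, 189.0], [219.5, 189.0]]
[[246 245 241 235 227 222 223 226 233 240 244 244 244]
 [244 237 219 189 167 160 160 162 184 221 239 244 245]
 [240 219 170 139 137 154 161 157 158 178 221 241 246]
 [230 182 138 131 136 158 174 181 180 168 188 230 244]
 [217 155 127 134 124 113 118 141 170 170 174 223 244]
 [201 146 135 135 111  79  68  90 132 153 167 221 243]
 [201 149 142 131  98  69  59  87 139 157 166 221 245]
 [217 155 126 119 103  83  71  97 150 164 177 225 245]
 [233 185 137 131 131 116 105 112 140 165 203 236 245]
 [243 223 173 139 130 131 139 145 160 195 230 244 247]
 [246 242 223 185 165 165 173 189 213 233 244 247 246]
 [246 247 244 236 230 226 227 235 242 246 247 247 244]
 [247 248 248 247 246 246 246 247 248 248 247 246 241]]
```

View pics/c2.png

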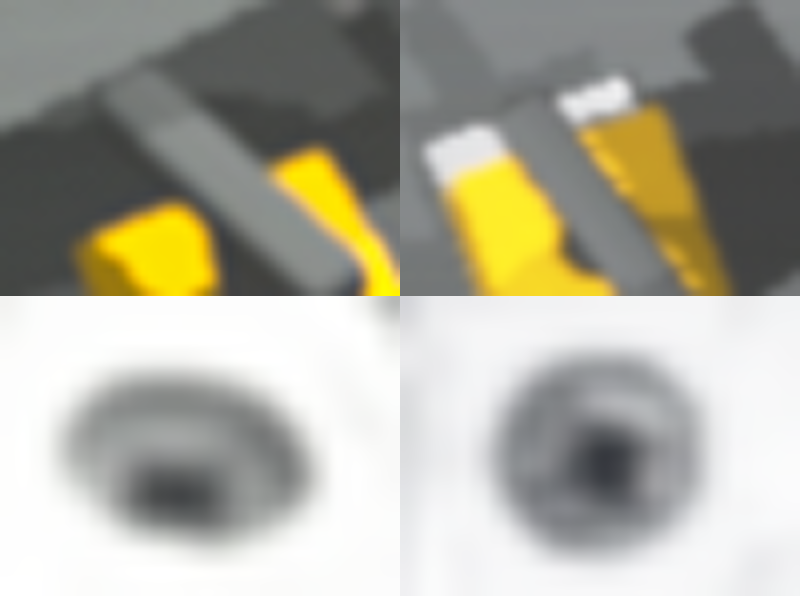

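The crops show the bar running from (236,195) to (261,220) in the scene view. The recess centre is at about (220.4,188.2) in the top view and (432.9,176.6) in the scene view. I'll triangulate and check with an overlay.

```bash
python3 - <<'E'
from h import *
s=cam("scene");t=cam("top");S=cv2.imread("pics/S.png");T=cv2.imread("pics/T.png")
r,e=two(s,(432.9,176.6),t,(220.4,188.2));print("recess",r.round(1),e)
print("plane183",plane(s,(432.9,176.6),183).round(1),plane(t,(220.4,188.2),183).round(1))
m,e=two(s,(248.7,207.5),t,(371.1,214.2));print("bar top",m.round(1),e)
z=m[2]; z=114 if not 105<z<120 else z
a=plane(s,(236.2,195.2),z);b=plane(s,(261.2,219.8),z);print(a.round(1),b.round(1),np.linalg.norm(a-b),np.degrees(np.arctan2(*(b-a)[1::-1])))
a2=plane(t,(360.8,197.6),z);print(a2.round(1))
# tube end, for the chuck's direction: tube tip in top/scene
def crop(I,x,y,w,h,k): return cv2.resize(I[y:y+h,x:x+w],None,fx=k,fy=k,interpolation=cv2.INTER_CUBIC)
k=8
def grid(I,x,y):
    o=crop(I,x,y,50,70,k)
    for i in range(0,50,10): cv2.putText(o,str(x+i),(int((i+.5)*k),10),0,.4,(0,0,255),1);cv2.line(o,(int((i+.5)*k),12),(int((i+.5)*k),20),(0,0,255))
    for i in range(0,70,10): cv2.putText(o,str(y+i),(0,int((i+.5)*k)+4),0,.4,(0,0,255),1);cv2.line(o,(26,int((i+.5)*k)),(34,int((i+.5)*k)),(0,0,255))
    return o
cv2.imwrite("pics/c3.png",np.hstack([grid(S,225,185),grid(T,345,185)]))
E
```

```text
recess [559.6 112.7 187.1] [array([-0.,  0.]), array([-0., -0.])]
plane183 [555.8 114.9 183. ] [560.4 113.5 183. ]
bar top [ 504.2 -240.9  101.3] [array([-1. ,  0.1]), array([-0.9,  0. ])]
[ 478.5 -261.1  114. ] [ 550.9 -215.6  114. ] 85.52347340204093 32.089941748082936
[ 544.1 -217.9  114. ]
```

View pics/c3.png

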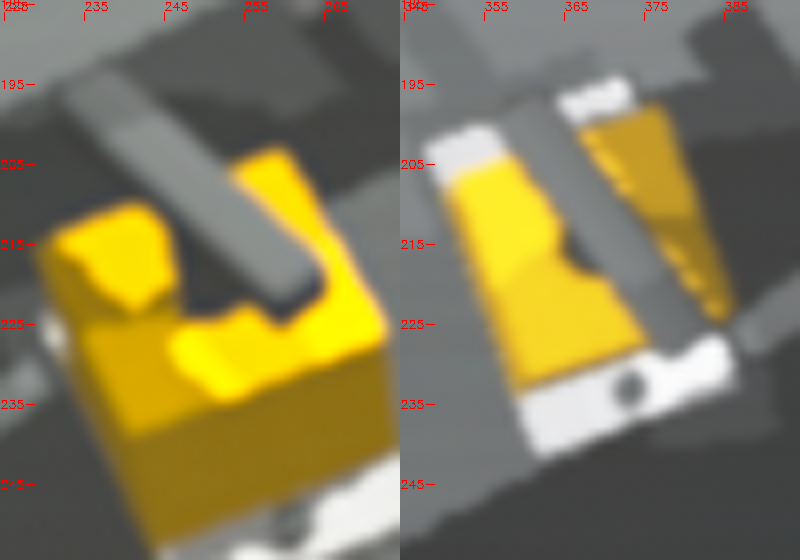

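```bash
python3 - <<'E'
from h import *
s=cam("scene");t=cam("top");S=cv2.imread("pics/S.png");T=cv2.imread("pics/T.png")
print("block top",two(s,(250.9,220.4),t,(368,216)))
print("bar top",two(s,(248.4,207.1),t,(370.4,211.8)))
for z in(64,68,72): print(z,plane(s,(250.9,220.4),z).round(1),plane(t,(368,216),z).round(1))
for z in(106,110,114): 
    P=[plane(s,(235.75,194.75),z),plane(s,(261.1,219.5),z),plane(t,(380.4,226.4),z),plane(t,(360.4,197.2),z)]
    print(z,[p.round(1)[:2].tolist() for p in P],np.linalg.norm(P[0]-P[1]),np.linalg.norm(P[2]-P[3]),((P[0]+P[1])/2).round(1),((P[2]+P[3])/2).round(1))
def crop(I,x,y,w,h,k): return cv2.resize(I[y:y+h,x:x+w],None,fx=k,fy=k,interpolation=cv2.INTER_CUBIC)
cv2.imwrite("pics/c4.png",np.hstack([crop(S,150,190,80,80,5),crop(T,385,165,80,80,5)]))
E
```

```text
block top (array([ 505.49149003, -238.97206713,   61.27810389]), [array([ 0.2, -0. ]), array([ 0.1, -0. ])])
bar top (array([ 509.23754255, -239.81405275,  108.21770135]), [array([-0.5,  0. ]), array([-0.4,  0. ])])
64 [ 507.7 -239.1   64. ] [ 505.1 -238.4   64. ]
68 [ 511.  -238.8   68. ] [ 504.6 -238.1   68. ]
72 [ 514.4 -238.5   72. ] [ 504.  -237.7   72. ]
106 [[469.6, -262.8], [543.5, -216.1], [473.0, -264.3], [546.5, -217.6]] 87.45085180020082 87.12329673800241 [ 506.6 -239.5  106. ] [ 509.8 -240.9  106. ]
110 [[473.3, -262.4], [546.8, -215.9], [472.5, -263.9], [545.8, -217.3]] 86.93762504736952 86.84151666072549 [ 510.1 -239.2  110. ] [ 509.2 -240.6  110. ]
114 [[477.1, -261.9], [550.1, -215.8], [472.0, -263.4], [545.1, -217.0]] 86.42439829453812 86.55973658344863 [ 513.6 -238.8  114. ] [ 508.6 -240.2  114. ]
```

View pics/c4.png

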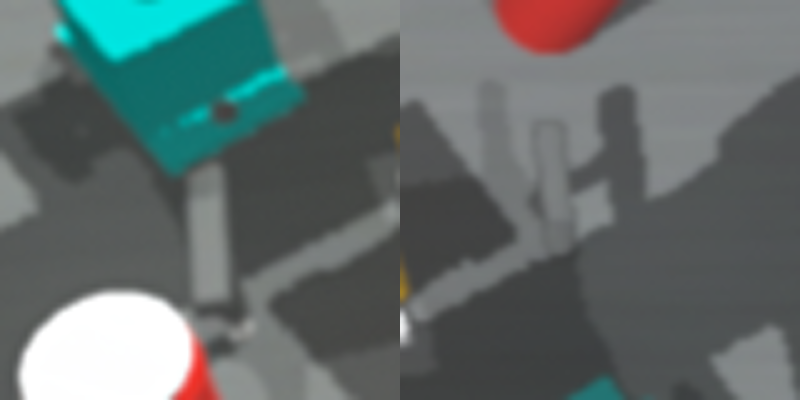

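The extra dark key is standing free and is only about 65 mm long. So the key in the yellow holder is the right one, with its bar at about (509,-240) and yaw 32.3°.

```bash
cat >> h.py <<'E'
def toolyaw(s=None):
    q=(s or sense())["ee_rot"]; M=R.from_quat([q[1],q[2],q[3],q[0]]).as_matrix(); return M,np.degrees(np.arctan2(M[1,0],M[0,0]))
def go(x,y,z,yaw=None):
    s=sense();M,y0=toolyaw(s);d=M.T@(np.array([x,y,z])-s["eef_pos"]);r=0 if yaw is None else -((yaw-y0+180)%360-180)/6
    print("go",d.round(1).tolist(),round(r,2))
def st():
    s=sense();M,y=toolyaw(s);print("t",round(s["time_s"],2),"p",s["eef_pos"].round(1),"yaw",round(y,1),"tilt",M[:2,2].round(4),"F",s["force"].round(1),"T",s["wrist_torque"].round(2),"g",round(s["grip_width"],3),"q6",round(s["joints"][5],2))
E
python3 - <<'E'
from h import *
t=cam("top");print("can",plane(t,(424,150),150))
st(); go(509,-240,165,-57.7);go(509,-240,91,-57.7)
E
```

```text
can [ 651.69079554 -371.58851251  150.        ]
t 1.35 p [ 228.2 -472.8  239.3] yaw -64.2 tilt [-0.0001  0.    ] F [-0.1 -1.1 -0.1] T [-0.03 -0.05  0.  ] g 1.001 q6 -0.22
go [-87.6, -354.1, 74.3] -1.09
go [-87.6, -354.1, 148.3] -1.09
```

Emit:
move_arm([
  [[-44,-177,20,-1.1,1],[-87.6,-354,74,-1.1,1],[-87.6,-354,74,-1.1,1],[-87.6,-354,74,-1.1,1],[-87.6,-354,74,-1.1,1],[-87.6,-354,74,-1.1,1],[-87.6,-354,74,-1.1,1],[-87.6,-354,74,-1.1,1],[-87.6,-354,74,-1.1,1]],
])

```text
time_s: 2.48
eef_pos: [508.3, -241.1, 165.7]
ee_rot: [0.0, 0.876, -0.483, 0.0]
force: [0.0, -1.1, 0.5]
grip_width: 1.001
```

```bash
python3 - <<'E'
from h import *
st();go(509,-240,91,-57.7)
t=cam("top");s=cam("scene")
def crop(I,x,y,w,h,k): return cv2.resize(I[y:y+h,x:x+w],None,fx=k,fy=k,interpolation=cv2.INTER_CUBIC)
p=sense()["eef_pos"];print(proj(s,p),proj(t,p))
cv2.imwrite("pics/c5.png",np.hstack([crop(s["color"],200,140,100,100,4),crop(t["color"],320,160,100,100,4)]))
E
```

```text
t 2.48 p [ 508.3 -241.1  165.7] yaw -57.7 tilt [ 0.0004 -0.0005] F [ 0.  -1.1  0.5] T [-0.01 -0.02  0.02] g 1.001 q6 0.36
go [-0.6, -1.1, 74.7] -0.01
[243.41486695 187.22856763] [372.56166929 208.51729357]
```

View pics/c5.png

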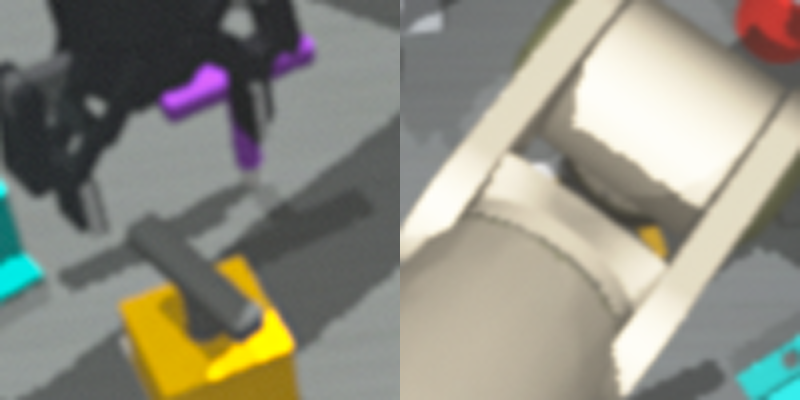

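The gripper stands squarely over the bar: the finger midpoint at about (244,182) in the scene view matches the projected TCP. I'm going down to grip.

Emit:
move_arm([
  [[-0.6,-1,40,0,1],[-0.6,-1,74,0,1],[-0.6,-1,74,0,1],[-0.6,-1,74,0,1],[-0.6,-1,74,0,-1],[-0.6,-1,74,0,-1],[-0.6,-1,74,0,-1],[-0.6,-1,74,0,-1],[-0.6,-1,74,0,-1],[-0.6,-1,74,0,-1],[-0.6,-1,74,0,-1],[-0.6,-1,74,0,-1]],
], squeeze=60)

```text
time_s: 4.08
eef_pos: [509.1, -240.0, 92.1]
ee_rot: [0.0, 0.876, -0.483, 0.0]
force: [-0.5, 1.1, 6.0]
grip_width: 0.219
```

```bash
python3 -c "
from h import *
st()"
```

```text
t 4.08 p [ 509.1 -240.    92.1] yaw -57.7 tilt [ 0.0008 -0.0006] F [-0.5  1.1  6. ] T [0.28 0.25 0.01] g 0.219 q6 0.36
```

Emit:
move_arm([
  [[0,0,0,0,-1],[0,0,0,0,-1],[0,0,-10,0,-1],[0,0,-25,0,-1],[0,0,-45,0,-1],[0,0,-70,0,-1],[0,0,-120,0,-1],[0,0,-180,0,-1],[0,0,-200,0,-1],[0,0,-200,0,-1],[0,0,-200,0,-1]],
], squeeze=110)

```text
time_s: 5.45
eef_pos: [508.5, -239.5, 290.8]
ee_rot: [-0.0, 0.876, -0.483, -0.001]
force: [-1.5, -0.1, -3.1]
grip_width: 0.205
```

```bash
python3 - <<'E'
from h import *
st();go(559,113,285,-57.7+60)
s=cam("scene");I=s["color"];p=sense()["eef_pos"]
for d in (-11+8+8,77-0):
    print(proj(s,p-[0,0,d]))
print("bar ctr, tip",proj(s,p+[0,0,11]),proj(s,p-[0,0,77]))
u=proj(s,p-[0,0,40]).astype(int);x,y=u[0]-40,u[1]-50
cv2.imwrite("pics/c6.png",cv2.resize(I[y:y+100,x:x+80],None,fx=6,fy=6,interpolation=cv2.INTER_CUBIC));print(x,y)
E
```

```text
t 5.45 p [ 508.5 -239.5  290.8] yaw -57.7 tilt [-0.0012  0.0009] F [-1.5 -0.1 -3.1] T [-0.    0.04  0.01] g 0.205 q6 0.36
go [-271.1, -231.0, 6.0] -10.0
[234.73315897 138.97879464]
[240.63896952 169.20136144]
bar ctr, tip [233.30485867 131.66956917] [240.63896952 169.20136144]
197 104
```

View pics/c6.png

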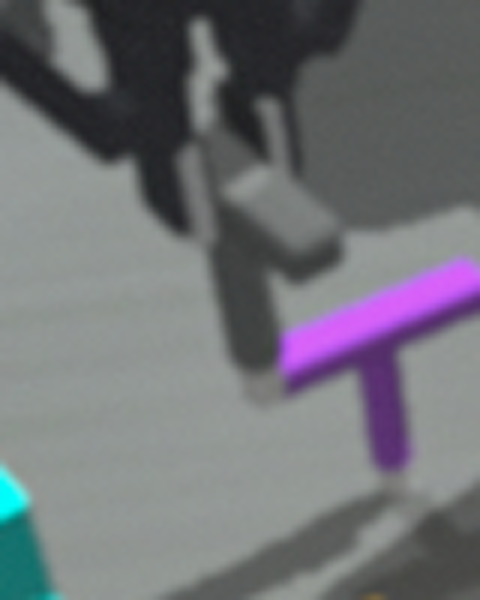

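The key hangs centred: its tip is seen at (241,169.5), against a predicted (240.6,169.2). I'll move near the socket and estimate the square's angle from the averaged images.

```bash
python3 - <<'E'
from h import *
for n,f in(("top","T"),("scene","S")):
    c=cam(n);I=cv2.cvtColor(cv2.imread(f"pics/{f}.png"),cv2.COLOR_BGR2GRAY)
    # metric view of the pinion face: 0.25 mm per pixel, rows +x up, cols -y right, centred (559,113), z=180
    k=.25;N=160
    g=np.array([[proj(c,[559+(N/2-i)*k,113-(j-N/2)*k,180]) for j in range(N)] for i in range(N)],np.float32)
    W=cv2.remap(I,g[...,0],g[...,1],cv2.INTER_CUBIC)
    for th in (85,95,105,115,125):
        q,l,st_,ce=cv2.connectedComponentsWithStats((W<th).astype(np.uint8))
        if q<2: continue
        b=1+np.argmax(st_[1:,4]);ys,xs=np.nonzero(l==b)
        z=(xs-xs.mean())-1j*(ys-ys.mean()) # +ve CCW from -y axis
        m4=np.sum(z**4);print(n,th,"area mm2",len(xs)*k*k,"ctr",(559+(N/2-ys.mean())*k).round(1),(113-(xs.mean()-N/2)*k).round(1),
          "rect",[round(v,1) for v in cv2.minAreaRect(np.c_[xs,ys].astype(np.float32))[1]], "square ccw deg",np.round((np.degrees(np.angle(m4))-180)/4%90,1),abs(m4)/np.sum(abs(z)**4))
E
```

```text
top 85 area mm2 33.625 ctr 559.1 113.3 rect [25.0, 25.5] square ccw deg 68.3 0.1342920690480315
top 95 area mm2 47.1875 ctr 559.0 113.5 rect [29.1, 30.4] square ccw deg 68.7 0.1864614806348779
top 105 area mm2 61.6875 ctr 559.0 113.5 rect [32.2, 35.5] square ccw deg 71.7 0.20593995227209153
top 115 area mm2 79.5 ctr 558.9 113.7 rect [38.6, 38.3] square ccw deg 72.8 0.25728727209090185
top 125 area mm2 108.125 ctr 558.5 114.2 rect [51.1, 46.1] square ccw deg 68.5 0.35155941123116796
scene 85 area mm2 16.1875 ctr 557.6 113.8 rect [20.7, 14.4] square ccw deg 37.0 0.14322419315881185
scene 95 area mm2 27.4375 ctr 557.6 113.9 rect [24.8, 20.3] square ccw deg 60.7 0.10371490404177244
scene 105 area mm2 39.4375 ctr 557.5 114.0 rect [28.6, 25.5] square ccw deg 62.5 0.12763389744571169
scene 115 area mm2 51.9375 ctr 557.5 114.0 rect [33.2, 29.1] square ccw deg 66.1 0.1286417791218786
scene 125 area mm2 65.0625 ctr 557.4 114.1 rect [36.0, 32.9] square ccw deg 69.2 0.16751854991268575
```

Emit:
move_arm([
  [[-130,-115,0,-5,-1],[-271,-231,0,-10,-1],[-271,-231,0,-10,-1],[-271,-231,0,-10,-1],[-271,-231,0,-10,-1],[-271,-231,0,-10,-1],[-271,-231,0,-10,-1],[-271,-231,0,-10,-1],[-271,-231,0,-10,-1],[-271,-231,0,-10,-1]],
])

```text
time_s: 6.85
eef_pos: [559.3, 112.0, 291.1]
ee_rot: [-0.0, 1.0, 0.019, -0.001]
force: [0.6, -0.4, -3.6]
grip_width: 0.207
```

```bash
python3 - <<'E'
from h import *
st();go(558.7,113.7,272,-22)
E
```

```text
t 6.85 p [559.3 112.  291.1] yaw 2.2 tilt [-0.0011  0.0008] F [ 0.6 -0.4 -3.6] T [-0.01  0.02 -0.  ] g 0.207 q6 -0.05
go [-0.5, -1.7, 19.1] 4.03
```

Emit:
move_arm([
  [[-0.5,-1.7,5,2,-1],[-0.5,-1.7,19,4,-1],[-0.5,-1.7,19,4,-1],[-0.5,-1.7,19,4,-1],[-0.5,-1.7,19,4,-1],[-0.5,-1.7,19,4,-1]],
])

```text
time_s: 7.6
eef_pos: [558.8, 113.6, 272.3]
ee_rot: [-0.0, 0.982, -0.189, -0.0]
force: [-0.7, 0.7, -1.8]
grip_width: 0.212
```

```bash
python3 - <<'E'
from h import *
st();print(sense()["joints"].round(3));go(558.7,113.7,260,-22)
s=cam("scene");p=sense()["eef_pos"];print(p,proj(s,p-[0,0,77]))
I=s["color"];cv2.imwrite("pics/c7.png",cv2.resize(I[140:200,390:470],None,fx=9,fy=9,interpolation=cv2.INTER_CUBIC))
E
```

```text
t 7.6 p [558.8 113.6 272.3] yaw -21.8 tilt [-0.0008  0.0008] F [-0.7  0.7 -1.8] T [-0.04  0.07 -0.01] g 0.212 q6 0.38
[-5.000e-03  3.940e-01  1.298e+00  1.000e-03  1.450e+00  3.750e-01]
go [-0.1, -0.1, 12.3] 0.03
[558.74359694 113.61202658 272.24348118] [433.97619477 173.18235761]
```

View pics/c7.png

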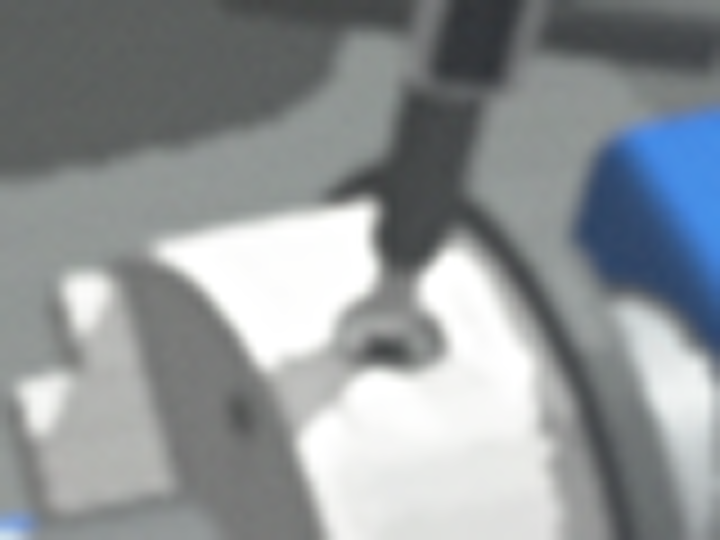

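The tip hangs right over the recess: tip at (433.4,173.4) against recess centre (432.8,176.4). I'll start feeling downwards.

Emit:
move_arm([
  [[0,0,6,0,-1],[0,0,10,0,-1],[0,0,11,0,-1],[0,0,12,0,-1],[0,0,13,0,-1],[0,0,14,0,-1],[0,0,14,0,-1]],
])

```text
time_s: 8.52
eef_pos: [558.9, 113.7, 258.2]
ee_rot: [-0.0, 0.982, -0.189, -0.0]
force: [1.1, 1.0, -3.8]
grip_width: 0.204
```

```bash
python3 - <<'E'
from h import *
st();s=cam("scene");print(proj(s,[558.7,113.7,184]),proj(s,[558.7,113.7,180]))
E
```

```text
t 8.53 p [558.9 113.7 258.2] yaw -21.8 tilt [-0.0003  0.001 ] F [ 1.1  1.  -3.8] T [ 0.23 -0.35  0.23] g 0.204 q6 0.38
[432.90573684 177.39023609] [432.51679138 178.87459751]
```

Emit:
move_arm([
  [[0,0,1,0,-1],[0,0,2,0,-1],[0,0,3,0,-1],[0,0,3,0,-1]],
])

```text
time_s: 9.07
eef_pos: [558.9, 113.7, 255.2]
ee_rot: [-0.0, 0.982, -0.189, -0.0]
force: [2.4, 0.8, -1.3]
grip_width: 0.205
```

```bash
python3 -c "
from h import *
st()"
```

```text
t 9.07 p [558.9 113.7 255.2] yaw -21.8 tilt [-0.0003  0.001 ] F [ 2.4  0.8 -1.3] T [ 0.25 -0.42  0.1 ] g 0.205 q6 0.38
```

Emit:
move_arm([
  [[0,0,1,0,-1],[0,0,2,0,-1],[0,0,3,0,-1],[0,0,3,0,-1]],
])

```text
time_s: 9.57
eef_pos: [558.9, 113.8, 252.0]
ee_rot: [-0.0, 0.982, -0.189, -0.0]
force: [0.7, 1.4, -3.3]
grip_width: 0.206
```

```bash
python3 -c "
from h import *
st()"
```

```text
t 9.57 p [558.9 113.8 252. ] yaw -21.8 tilt [-0.0005  0.0011] F [ 0.7  1.4 -3.3] T [ 0.3  -0.47  0.16] g 0.206 q6 0.38
```

Emit:
move_arm([
  [[0.3,-0.4,1,0,-1],[0.3,-0.4,2,0,-1],[0.3,-0.4,3,0,-1],[0.3,-0.4,4,0,-1],[0.3,-0.4,4,0,-1]],
])

```text
time_s: 10.2
eef_pos: [559.3, 114.0, 247.9]
ee_rot: [-0.0, 0.982, -0.189, -0.0]
force: [-0.1, -0.1, -4.2]
grip_width: 0.212
```

```bash
python3 -c "
from h import *
st()"
```

```text
t 10.2 p [559.3 114.  247.9] yaw -21.8 tilt [-0.0008  0.001 ] F [-0.1 -0.1 -4.2] T [ 0.13 -0.01  0.39] g 0.212 q6 0.38
```

Emit:
move_arm([
  [[0,0,0,-0.2,-1],[0,0,0,-0.4,-1],[0,0,0,-0.4,-1]],
])

```text
time_s: 10.58
eef_pos: [559.3, 114.0, 248.0]
ee_rot: [-0.0, 0.986, -0.168, -0.0]
force: [0.4, 0.4, -2.9]
grip_width: 0.208
```

```bash
python3 -c "
from h import *
st()"
```

```text
t 10.57 p [559.3 114.  248. ] yaw -19.4 tilt [-0.0005  0.001 ] F [ 0.4  0.4 -2.9] T [ 0.22 -0.25  0.18] g 0.208 q6 0.33
```

Emit:
move_arm([
  [[0,0,1,0,-1],[0,0,2,0,-1],[0,0,3,0,-1],[0,0,4,0,-1],[0,0,5,0,-1],[0,0,5,0,-1]],
])

```text
time_s: 11.32
eef_pos: [559.7, 114.0, 244.2]
ee_rot: [-0.001, 0.986, -0.168, 0.001]
force: [0.1, 1.0, 4.7]
grip_width: 0.207
```

```bash
python3 -c "
from h import *
st()"
```

```text
t 11.32 p [559.7 114.  244.2] yaw -19.4 tilt [0.0019 0.0009] F [0.1 1.  4.7] T [ 0.02 -0.04 -0.38] g 0.207 q6 0.33
```

Emit:
move_arm([
  [[-0.3,0,0.5,0.15,-1],[-0.3,0,0.5,0.3,-1],[-0.3,0,1,0.3,-1],[-0.3,0,1,0.3,-1]],
])

```text
time_s: 11.82
eef_pos: [559.8, 114.0, 244.1]
ee_rot: [-0.001, 0.983, -0.184, 0.002]
force: [-0.3, -0.1, 8.0]
grip_width: 0.206
```

```bash
python3 -c "
from h import *
st()"
```

```text
t 11.82 p [559.8 114.  244.1] yaw -21.2 tilt [0.0038 0.0007] F [-0.3 -0.1  8. ] T [0.04 0.01 0.29] g 0.206 q6 0.37
```

Emit:
move_arm([
  [[0,0,0.5,0.3,-1],[0,0,0.5,0.6,-1],[0,0,0.5,0.9,-1],[0,0,0.5,1.2,-1],[0,0,0.5,1.5,-1],[0,0,0.5,1.8,-1],[0,0,0.5,1.8,-1]],
])

```text
time_s: 12.7
eef_pos: [559.7, 114.2, 244.2]
ee_rot: [-0.001, 0.961, -0.276, 0.002]
force: [-0.6, 1.8, 6.0]
grip_width: 0.206
```

```bash
python3 -c "
from h import *
st()"
```

```text
t 12.7 p [559.7 114.2 244.2] yaw -32.0 tilt [0.0041 0.001 ] F [-0.6  1.8  6. ] T [0.18 0.34 0.16] g 0.206 q6 0.55
```

Emit:
move_arm([
  [[0,0,0.5,0.2,-1],[0,0,0.5,0.4,-1],[0,0,0.5,0.4,-1]],
])

```text
time_s: 13.08
eef_pos: [559.7, 114.2, 244.1]
ee_rot: [-0.001, 0.955, -0.296, 0.002]
force: [-0.7, -0.5, 6.1]
grip_width: 0.21
```

```bash
python3 -c "
from h import *
st()"
```

```text
t 13.07 p [559.7 114.2 244.1] yaw -34.4 tilt [0.0044 0.0009] F [-0.7 -0.5  6.1] T [0.11 0.26 0.12] g 0.21 q6 0.6
```

Emit:
move_arm([
  [[0,0,0.5,-0.08,-1],[0,0,0.5,-0.08,-1]],
])

```text
time_s: 13.32
eef_pos: [559.7, 114.2, 244.2]
ee_rot: [-0.001, 0.956, -0.292, 0.002]
force: [-1.7, 0.7, 5.8]
grip_width: 0.211
```

```bash
python3 -c "
from h import *
st()"
```

```text
t 13.32 p [559.7 114.2 244.2] yaw -34.0 tilt [0.0049 0.0009] F [-1.7  0.7  5.8] T [0.04 0.26 0.06] g 0.211 q6 0.59
```

Emit:
move_arm([
  [[0,0,0.5,-0.16,-1],[0,0,0.5,-0.16,-1]],
])

```text
time_s: 13.58
eef_pos: [559.6, 114.3, 244.1]
ee_rot: [-0.001, 0.959, -0.284, 0.002]
force: [-1.6, 0.1, 6.2]
grip_width: 0.206
```

```bash
python3 -c "
from h import *
st()"
```

```text
t 13.57 p [559.6 114.3 244.1] yaw -33.0 tilt [0.0052 0.0009] F [-1.6  0.1  6.2] T [0.04 0.29 0.01] g 0.206 q6 0.57
```

Emit:
move_arm([
  [[0,0,0.4,0.2,-1],[0,0,0.4,0.4,-1],[0,0,0.4,0.6,-1],[0,0,0.4,0.6,-1]],
])

```text
time_s: 14.08
eef_pos: [559.6, 114.2, 244.2]
ee_rot: [-0.001, 0.949, -0.314, 0.002]
force: [-1.2, 0.9, 5.3]
grip_width: 0.205
```

```bash
python3 -c "
from h import *
st()"
```

```text
t 14.07 p [559.6 114.2 244.2] yaw -36.7 tilt [0.0055 0.0007] F [-1.2  0.9  5.3] T [0.01 0.24 0.14] g 0.205 q6 0.64
```

Emit:
move_arm([
  [[0,0,0.4,0.2,-1],[0,0,0.4,0.4,-1],[0,0,0.4,0.4,-1]],
])

```text
time_s: 14.45
eef_pos: [559.6, 114.2, 244.1]
ee_rot: [-0.001, 0.942, -0.334, 0.003]
force: [-0.7, 0.5, 5.7]
grip_width: 0.21
```

```bash
python3 -c "
from h import *
st()"
```

```text
t 14.45 p [559.6 114.2 244.1] yaw -39.1 tilt [0.0058 0.0006] F [-0.7  0.5  5.7] T [-0.01  0.24  0.13] g 0.21 q6 0.68
```

Emit:
move_arm([
  [[0,0,0.3,0.2,-1],[0,0,0.3,0.4,-1],[0,0,0.3,0.4,-1]],
])

```text
time_s: 14.82
eef_pos: [559.6, 114.2, 244.1]
ee_rot: [-0.001, 0.935, -0.355, 0.003]
force: [-0.6, -0.9, 4.7]
grip_width: 0.209
```

```bash
python3 -c "
from h import *
st()"
```

```text
t 14.82 p [559.6 114.2 244.1] yaw -41.5 tilt [0.0061 0.0005] F [-0.6 -0.9  4.7] T [0.05 0.27 0.16] g 0.209 q6 0.72
```

Emit:
move_arm([
  [[0,0,0.3,0.2,-1],[0,0,0.3,0.4,-1],[0,0,0.3,0.4,-1]],
])

```text
time_s: 15.2
eef_pos: [559.6, 114.2, 244.1]
ee_rot: [-0.001, 0.927, -0.375, 0.003]
force: [-0.7, -0.3, 5.8]
grip_width: 0.208
```

```bash
python3 -c "
from h import *
st()"
```

```text
t 15.2 p [559.6 114.2 244.1] yaw -44.0 tilt [0.0063 0.0004] F [-0.7 -0.3  5.8] T [0.05 0.27 0.16] g 0.208 q6 0.76
```

Emit:
move_arm([
  [[0,0,0.3,0.2,-1],[0,0,0.3,0.4,-1],[0,0,0.3,0.4,-1]],
])

```text
time_s: 15.58
eef_pos: [559.6, 114.2, 244.1]
ee_rot: [-0.001, 0.919, -0.394, 0.003]
force: [-0.6, 0.1, 5.0]
grip_width: 0.21
```

```bash
python3 -c "
from h import *
st()"
```

```text
t 15.57 p [559.6 114.2 244.1] yaw -46.4 tilt [0.0066 0.0003] F [-0.6  0.1  5. ] T [0.03 0.28 0.14] g 0.21 q6 0.81
```

Emit:
move_arm([
  [[0,0,0.3,0.2,-1],[0,0,0.3,0.4,-1],[0,0,0.3,0.4,-1]],
])

```text
time_s: 15.95
eef_pos: [559.6, 114.2, 244.1]
ee_rot: [-0.001, 0.91, -0.414, 0.003]
force: [-1.3, -0.8, 6.1]
grip_width: 0.206
```

```bash
python3 -c "
from h import *
st()"
```

```text
t 15.95 p [559.6 114.2 244.1] yaw -48.9 tilt [0.0068 0.0001] F [-1.3 -0.8  6.1] T [0.01 0.28 0.13] g 0.206 q6 0.85
```

Emit:
move_arm([
  [[0,0,0.3,0.2,-1],[0,0,0.3,0.4,-1],[0,0,0.3,0.4,-1]],
])

```text
time_s: 16.32
eef_pos: [559.6, 114.2, 244.2]
ee_rot: [-0.002, 0.901, -0.433, 0.003]
force: [-2.1, -0.9, 5.6]
grip_width: 0.211
```

```bash
python3 -c "
from h import *
st()"
```

```text
t 16.32 p [559.6 114.2 244.2] yaw -51.4 tilt [0.0071 0.    ] F [-2.1 -0.9  5.6] T [0.   0.23 0.09] g 0.211 q6 0.89
```

Emit:
move_arm([
  [[0,0,0.3,0.2,-1],[0,0,0.3,0.4,-1],[0,0,0.3,0.4,-1]],
])

```text
time_s: 16.7
eef_pos: [559.6, 114.1, 244.1]
ee_rot: [-0.002, 0.892, -0.452, 0.003]
force: [-2.1, 0.1, 5.5]
grip_width: 0.211
```

```bash
python3 -c "
from h import *
st()"
```

```text
t 16.7 p [559.6 114.1 244.1] yaw -53.8 tilt [ 0.0073 -0.0001] F [-2.1  0.1  5.5] T [0.02 0.28 0.15] g 0.211 q6 0.94
```

Emit:
move_arm([
  [[0,0,0.3,0.2,-1],[0,0,0.3,0.4,-1],[0,0,0.3,0.4,-1]],
])

```text
time_s: 17.08
eef_pos: [559.6, 114.1, 244.2]
ee_rot: [-0.002, 0.882, -0.471, 0.003]
force: [-0.9, 0.7, 5.6]
grip_width: 0.211
```

```bash
python3 -c "
from h import *
st()"
```

```text
t 17.07 p [559.6 114.1 244.2] yaw -56.3 tilt [ 0.0076 -0.0002] F [-0.9  0.7  5.6] T [0.05 0.26 0.17] g 0.211 q6 0.98
```

Emit:
move_arm([
  [[0,0,0.3,0.2,-1],[0,0,0.3,0.4,-1],[0,0,0.3,0.4,-1]],
])

```text
time_s: 17.45
eef_pos: [559.6, 114.1, 244.2]
ee_rot: [-0.002, 0.872, -0.49, 0.003]
force: [-1.0, -0.1, 4.6]
grip_width: 0.209
```

```bash
python3 -c "
from h import *
st()"
```

```text
t 17.45 p [559.6 114.1 244.2] yaw -58.7 tilt [ 0.0078 -0.0003] F [-1.  -0.1  4.6] T [0.   0.26 0.1 ] g 0.209 q6 1.02
```

Emit:
move_arm([
  [[0,0,0.3,0.2,-1],[0,0,0.3,0.4,-1],[0,0,0.3,0.4,-1]],
])

```text
time_s: 17.82
eef_pos: [559.6, 114.1, 244.2]
ee_rot: [-0.002, 0.861, -0.509, 0.004]
force: [-0.9, -0.2, 5.9]
grip_width: 0.21
```

```bash
python3 -c "
from h import *
st()"
```

```text
t 17.82 p [559.6 114.1 244.2] yaw -61.2 tilt [ 0.0081 -0.0005] F [-0.9 -0.2  5.9] T [0.03 0.27 0.12] g 0.21 q6 1.06
```

Emit:
move_arm([
  [[0,0,0.3,0.2,-1],[0,0,0.3,0.4,-1],[0,0,0.3,0.4,-1]],
])

```text
time_s: 18.2
eef_pos: [559.6, 114.1, 244.2]
ee_rot: [-0.002, 0.85, -0.527, 0.004]
force: [-0.9, -1.0, 5.8]
grip_width: 0.204
```

```bash
python3 -c "
from h import *
st()"
```

```text
t 18.2 p [559.6 114.1 244.2] yaw -63.6 tilt [ 0.0082 -0.0006] F [-0.9 -1.   5.8] T [0.01 0.29 0.14] g 0.204 q6 1.11
```

Emit:
move_arm([
  [[0,0,0.3,0.2,-1],[0,0,0.3,0.4,-1],[0,0,0.3,0.4,-1]],
])

```text
time_s: 18.58
eef_pos: [559.5, 114.0, 244.2]
ee_rot: [-0.002, 0.838, -0.545, 0.004]
force: [-0.9, 1.2, 5.5]
grip_width: 0.208
```

```bash
python3 -c "
from h import *
st()"
```

```text
t 18.57 p [559.5 114.  244.2] yaw -66.1 tilt [ 0.0085 -0.0007] F [-0.9  1.2  5.5] T [0.04 0.27 0.09] g 0.208 q6 1.15
```

Emit:
move_arm([
  [[0,0,0.3,0.2,-1],[0,0,0.3,0.4,-1],[0,0,0.3,0.4,-1]],
])

```text
time_s: 18.95
eef_pos: [559.5, 114.0, 244.2]
ee_rot: [-0.002, 0.826, -0.563, 0.004]
force: [-1.7, 0.2, 5.4]
grip_width: 0.204
```

```bash
python3 -c "
from h import *
st()"
```

```text
t 18.95 p [559.5 114.  244.2] yaw -68.5 tilt [ 0.0087 -0.0008] F [-1.7  0.2  5.4] T [0.03 0.31 0.14] g 0.204 q6 1.19
```

Emit:
move_arm([
  [[0,0,0.3,0.2,-1],[0,0,0.3,0.4,-1],[0,0,0.3,0.4,-1]],
])

```text
time_s: 19.32
eef_pos: [559.5, 114.0, 244.2]
ee_rot: [-0.002, 0.814, -0.581, 0.004]
force: [-0.3, -0.2, 5.2]
grip_width: 0.209
```

```bash
python3 -c "
from h import *
st()"
```

```text
t 19.32 p [559.5 114.  244.2] yaw -71.0 tilt [ 0.0089 -0.001 ] F [-0.3 -0.2  5.2] T [-0.01  0.3   0.13] g 0.209 q6 1.24
```

Emit:
move_arm([
  [[0,0,0.3,0.2,-1],[0,0,0.3,0.4,-1],[0,0,0.3,0.4,-1]],
])

```text
time_s: 19.7
eef_pos: [559.5, 114.0, 244.2]
ee_rot: [-0.002, 0.802, -0.598, 0.004]
force: [-0.9, 0.4, 5.9]
grip_width: 0.211
```

```bash
python3 -c "
from h import *
st()"
```

```text
t 19.7 p [559.5 114.  244.2] yaw -73.4 tilt [ 0.0091 -0.0011] F [-0.9  0.4  5.9] T [-0.01  0.28  0.14] g 0.211 q6 1.28
```

Emit:
move_arm([
  [[0,0,0.3,0.2,-1],[0,0,0.3,0.4,-1],[0,0,0.3,0.4,-1]],
])

```text
time_s: 20.08
eef_pos: [559.5, 113.9, 244.2]
ee_rot: [-0.002, 0.789, -0.615, 0.004]
force: [-0.5, -0.5, 5.5]
grip_width: 0.204
```

```bash
python3 -c "
from h import *
st()"
```

```text
t 20.07 p [559.5 113.9 244.2] yaw -75.9 tilt [ 0.0094 -0.0012] F [-0.5 -0.5  5.5] T [-0.04  0.28  0.14] g 0.204 q6 1.32
```

Emit:
move_arm([
  [[0,0,0.3,0.2,-1],[0,0,0.3,0.4,-1],[0,0,0.3,0.4,-1]],
])

```text
time_s: 20.45
eef_pos: [559.5, 113.9, 244.2]
ee_rot: [-0.002, 0.775, -0.632, 0.004]
force: [-1.2, 0.9, 5.8]
grip_width: 0.211
```

```bash
python3 -c "
from h import *
st()"
```

```text
t 20.45 p [559.5 113.9 244.2] yaw -78.3 tilt [ 0.0095 -0.0013] F [-1.2  0.9  5.8] T [0.   0.3  0.15] g 0.211 q6 1.36
```

Emit:
move_arm([
  [[0,0,0.3,0.2,-1],[0,0,0.3,0.4,-1],[0,0,0.3,0.4,-1]],
])

```text
time_s: 20.82
eef_pos: [559.4, 113.9, 244.1]
ee_rot: [-0.003, 0.762, -0.648, 0.004]
force: [-1.4, 0.2, 4.8]
grip_width: 0.208
```

```bash
python3 -c "
from h import *
st()"
```

```text
t 20.82 p [559.4 113.9 244.1] yaw -80.8 tilt [ 0.0096 -0.0015] F [-1.4  0.2  4.8] T [-0.03  0.3   0.14] g 0.208 q6 1.41
```

Emit:
move_arm([
  [[0,0,0.3,0.2,-1],[0,0,0.3,0.4,-1],[0,0,0.3,0.4,-1]],
])

```text
time_s: 21.2
eef_pos: [559.4, 113.9, 244.1]
ee_rot: [-0.003, 0.748, -0.664, 0.004]
force: [-0.7, 0.1, 5.8]
grip_width: 0.212
```

```bash
python3 -c "
from h import *
st()"
```

```text
t 21.2 p [559.4 113.9 244.1] yaw -83.2 tilt [ 0.0099 -0.0016] F [-0.7  0.1  5.8] T [-0.01  0.29  0.19] g 0.212 q6 1.45
```

Emit:
move_arm([
  [[0,0,0.3,0.1,-1],[0,0,0.3,0.2,-1],[0,0,0.3,0.2,-1]],
])

```text
time_s: 21.58
eef_pos: [559.4, 113.9, 244.2]
ee_rot: [-0.003, 0.74, -0.672, 0.004]
force: [-0.8, 0.7, 6.4]
grip_width: 0.21
```

```bash
python3 -c "
from h import *
st()"
```

```text
t 21.57 p [559.4 113.9 244.2] yaw -84.5 tilt [ 0.0101 -0.0017] F [-0.8  0.7  6.4] T [0.03 0.33 0.26] g 0.21 q6 1.47
```

Emit:
move_arm([
  [[0,0,0.3,0.1,-1],[0,0,0.3,0.2,-1],[0,0,0.3,0.2,-1]],
])

```text
time_s: 21.95
eef_pos: [559.4, 113.9, 244.2]
ee_rot: [-0.003, 0.733, -0.68, 0.004]
force: [-0.8, -0.3, 6.2]
grip_width: 0.208
```

```bash
python3 -c "
from h import *
st()"
```

```text
t 21.95 p [559.4 113.9 244.2] yaw -85.7 tilt [ 0.0102 -0.0019] F [-0.8 -0.3  6.2] T [-0.01  0.29  0.29] g 0.208 q6 1.49
```

Emit:
move_arm([
  [[0,0,0.3,0.1,-1],[0,0,0.3,0.2,-1],[0,0,0.3,0.2,-1]],
])

```text
time_s: 22.32
eef_pos: [559.4, 113.9, 244.2]
ee_rot: [-0.003, 0.726, -0.688, 0.005]
force: [-1.4, 0.2, 6.6]
grip_width: 0.21
```

```bash
python3 -c "
from h import *
st()"
```

```text
t 22.32 p [559.4 113.9 244.2] yaw -86.9 tilt [ 0.0105 -0.002 ] F [-1.4  0.2  6.6] T [0.01 0.25 0.35] g 0.21 q6 1.51
```

Emit:
move_arm([
  [[0,0,0.3,0.1,-1],[0,0,0.3,0.2,-1],[0,0,0.3,0.2,-1],[0,0,0.3,0.2,-1]],
])

```text
time_s: 22.82
eef_pos: [559.3, 113.9, 244.2]
ee_rot: [-0.003, 0.718, -0.696, 0.005]
force: [-0.9, -0.2, 6.3]
grip_width: 0.209
```

```bash
python3 -c "
from h import *
st()"
```

```text
t 22.82 p [559.3 113.9 244.2] yaw -88.1 tilt [ 0.0107 -0.0023] F [-0.9 -0.2  6.3] T [0.01 0.27 0.37] g 0.209 q6 1.54
```

Emit:
move_arm([
  [[0,0,0.3,0.1,-1],[0,0,0.3,0.1,-1],[0,0,0.3,0.1,-1]],
])

```text
time_s: 23.2
eef_pos: [559.3, 113.9, 244.2]
ee_rot: [-0.003, 0.715, -0.699, 0.005]
force: [-0.9, 0.1, 5.5]
grip_width: 0.205
```

```bash
python3 -c "
from h import *
st()
for _ in range(8): cam('top');print(sense()['wrist_torque'][2].round(3),end=' ')
print(sense()['joints'].round(3),sense()['tau'].round(3))"
```

```text
t 23.2 p [559.3 113.9 244.2] yaw -88.7 tilt [ 0.011  -0.0025] F [-0.9  0.1  5.5] T [0.06 0.27 0.42] g 0.205 q6 1.55
0.438 0.462 0.41 0.477 0.41 0.462 0.389 0.462 [-0.003  0.406  1.355 -0.003  1.37   1.546] [ -0.588 -42.905 -24.786   0.069  -0.397   0.443]
```

Emit:
move_arm([
  [[0,0,0,-0.25,-1],[0,0,0,-0.5,-1],[0,0,0,-0.75,-1],[0,0,0,-0.75,-1]],
])

```text
time_s: 24.1
eef_pos: [559.3, 113.9, 244.2]
ee_rot: [-0.003, 0.742, -0.671, 0.005]
force: [-1.5, 0.3, 5.2]
grip_width: 0.208
```

```bash
python3 -c "
from h import *
st()
for _ in range(4): cam('top');print(sense()['wrist_torque'].round(2),end=' ')"
```

```text
t 24.1 p [559.3 113.9 244.2] yaw -84.2 tilt [ 0.0108 -0.0023] F [-1.5  0.3  5.2] T [0.16 0.27 0.02] g 0.208 q6 1.47
[ 0.1   0.28 -0.  ] [ 0.11  0.29 -0.05] [0.13 0.28 0.03] [0.18 0.31 0.02]
```

Emit:
move_arm([
  [[0,0,-1,0,-1],[0,0,-2,0,-1],[0,0,-3,0,-1],[0,0,-5,0,-1],[0,0,-5,0,-1]],
])

```text
time_s: 24.92
eef_pos: [559.1, 113.9, 249.3]
ee_rot: [-0.002, 0.742, -0.671, 0.005]
force: [-0.7, -0.3, -12.6]
grip_width: 0.21
```

```bash
python3 -c "
from h import *
st()"
```

```text
t 24.93 p [559.1 113.9 249.3] yaw -84.3 tilt [ 0.0102 -0.0025] F [ -0.7  -0.3 -12.6] T [0.03 0.   0.11] g 0.21 q6 1.47
```

Emit:
move_arm([
  [[0,0,0,-0.15,-1],[0,0,-1,-0.15,-1],[0,0,-2,-0.15,-1],[0,0,-3,-0.15,-1],[0,0,-3,-0.15,-1]],
])

```text
time_s: 25.55
eef_pos: [559.2, 114.0, 252.9]
ee_rot: [-0.003, 0.747, -0.665, 0.005]
force: [-1.0, 0.3, -2.4]
grip_width: 0.206
```

```bash
python3 -c "
from h import *
st()"
```

```text
t 25.55 p [559.2 114.  252.9] yaw -83.4 tilt [ 0.0113 -0.0025] F [-1.   0.3 -2.4] T [0.08 0.2  0.09] g 0.206 q6 1.45
```

Free again, with the key's weight only. I'll draw it fully out.

Emit:
move_arm([
  [[0,0,-2,0,-1],[0,0,-4,0,-1],[0,0,-6,0,-1],[0,0,-8,0,-1],[0,0,-12,0,-1],[0,0,-20,0,-1],[0,0,-35,0,-1],[0,0,-45,0,-1],[0,0,-45,0,-1]],
])

```text
time_s: 26.68
eef_pos: [559.0, 114.1, 299.0]
ee_rot: [-0.003, 0.747, -0.665, 0.006]
force: [-0.0, -0.4, -3.5]
grip_width: 0.209
```

```bash
python3 - <<'E'
from h import *
st();go(508,-239.5,293,-57.7)
s=cam("scene");p=sense()["eef_pos"];M,_=toolyaw();tip=p+M[:,2]*79
u=proj(s,tip);print(u,proj(s,p-M[:,2]*11));x,y=int(u[0])-50,int(u[1])-70
cv2.imwrite("pics/c8.png",cv2.resize(s["color"][y:y+100,x:x+100],None,fx=6,fy=6,interpolation=cv2.INTER_CUBIC));print(x,y)
E
```

```text
t 26.68 p [559.  114.1 299. ] yaw -83.4 tilt [ 0.0133 -0.0025] F [-0.  -0.4 -3.5] T [-0.03  0.01 -0.01] g 0.209 q6 1.45
go [345.3, 91.6, 6.2] -4.28
[436.72286101 164.23015591] [446.87689427 124.85552953]
386 94
```

View pics/c8.png

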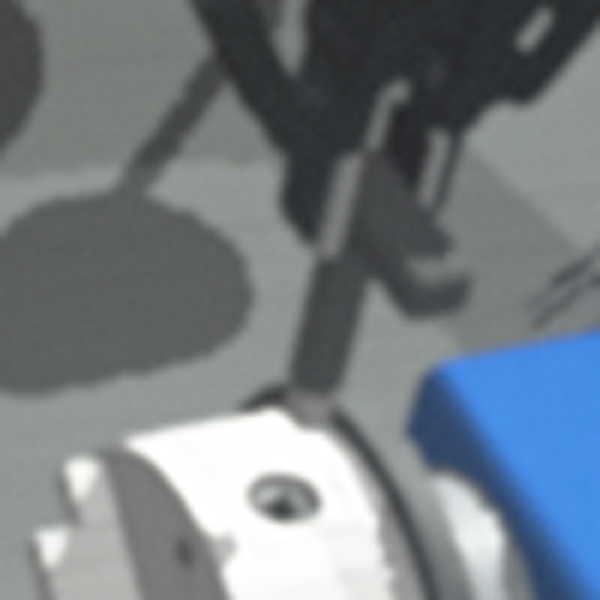

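The key came out clean and the socket is visible at (433,177). Now to the holder.

Emit:
move_arm([
  [[60,16,1,-1,-1],[120,32,2,-2,-1],[344.8,92.5,6,-4.3,-1],[344.8,92.5,6,-4.3,-1],[344.8,92.5,6,-4.3,-1],[344.8,92.5,6,-4.3,-1],[344.8,92.5,6,-4.3,-1],[344.8,92.5,6,-4.3,-1],[344.8,92.5,6,-4.3,-1],[344.8,92.5,6,-4.3,-1]],
])

```text
time_s: 27.98
eef_pos: [507.1, -238.3, 292.6]
ee_rot: [-0.002, 0.877, -0.481, 0.006]
force: [-0.7, 0.2, -2.6]
grip_width: 0.205
```

```bash
python3 - <<'E'
from h import *
st();M,_=toolyaw();print(sense()["eef_pos"]+M[:,2]*79);go(507,-239.1,170,-57.7)
E
```

```text
t 27.98 p [ 507.1 -238.3  292.6] yaw -57.5 tilt [ 0.012  -0.0026] F [-0.7  0.2 -2.6] T [-0.01  0.01  0.06] g 0.205 q6 0.35
[ 508.04503699 -238.48307249  213.56385463]
go [-0.4, 1.6, 122.5] 0.04
```

Emit:
move_arm([
  [[0,0,50,0,-1],[-0.4,1.6,110,0,-1],[-0.4,1.6,122.5,0,-1],[-0.4,1.6,122.5,0,-1],[-0.4,1.6,122.5,0,-1],[-0.4,1.6,122.5,0,-1]],
])

```text
time_s: 28.72
eef_pos: [507.6, -239.5, 171.8]
ee_rot: [-0.002, 0.877, -0.481, 0.007]
force: [0.2, -0.7, -2.2]
grip_width: 0.21
```

```bash
python3 - <<'E'
from h import *
st();s=cam("scene");p=sense()["eef_pos"];M,_=toolyaw();print("tip pred",proj(s,p+M[:,2]*79));print("bore pred",proj(s,[508,-239.3,62]),"tip at mouth",proj(s,p+M[:,2]*79-[0,0,p[2]-79-62]))
I=s["color"][170:250,210:290];cv2.imwrite("pics/c9.png",cv2.resize(I,None,fx=7,fy=7,interpolation=cv2.INTER_CUBIC))
go(507,-239.1,130,-57.7)
E
```

```text
t 28.73 p [ 507.6 -239.5  171.8] yaw -57.5 tilt [ 0.0143 -0.0043] F [ 0.2 -0.7 -2.2] T [ 0.03 -0.05 -0.03] g 0.21 q6 0.35
tip pred [248.92370727 211.94666759]
bore pred [250.9342077  221.11934475] tip at mouth [250.76035618 221.33702098]
go [-0.9, 0.6, 41.4] 0.04
```

View pics/c9.png

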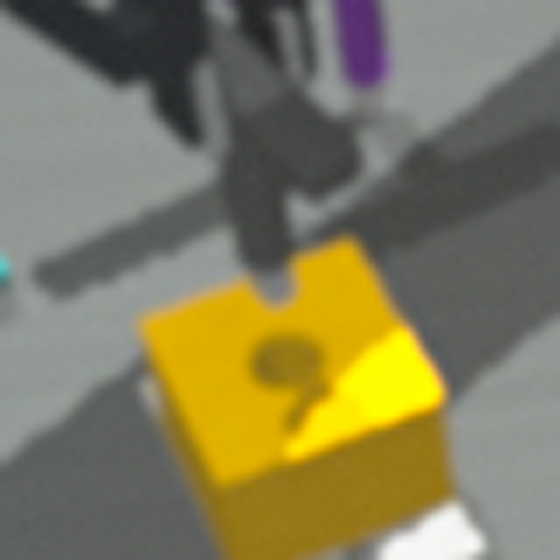

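The bore is seen at (250.5,220.9), and the tip comes down at (250.8,221.3), so they're aligned. I'm lowering it.

Emit:
move_arm([
  [[-0.5,0.3,20,0,-1],[-0.5,0.3,30,0,-1],[-0.5,0.3,36,0,-1],[-0.5,0.3,42,0,-1],[-0.5,0.3,46,0,-1],[-0.5,0.3,50,0,-1],[-0.5,0.3,50,0,-1]],
])

```text
time_s: 29.65
eef_pos: [507.5, -239.3, 121.2]
ee_rot: [-0.002, 0.877, -0.481, 0.007]
force: [0.3, -0.0, -2.9]
grip_width: 0.206
```

```bash
python3 -c "
from h import *
st()"
```

```text
t 29.65 p [ 507.5 -239.3  121.2] yaw -57.5 tilt [ 0.0135 -0.0037] F [ 0.3 -0.  -2.9] T [-0.05  0.04 -0.  ] g 0.206 q6 0.35
```

Emit:
move_arm([
  [[0,0,4,0,-1],[0,0,8,0,-1],[0,0,12,0,-1],[0,0,16,0,-1],[0,0,20,0,-1],[0,0,24,0,-1],[0,0,26,0,-1],[0,0,27,0,-1],[0,0,27,0,-1]],
])

```text
time_s: 30.78
eef_pos: [507.9, -239.4, 94.2]
ee_rot: [-0.002, 0.877, -0.481, 0.007]
force: [0.4, -0.7, -3.0]
grip_width: 0.204
```

```bash
python3 -c "
from h import *
st()"
```

```text
t 30.77 p [ 507.9 -239.4   94.2] yaw -57.5 tilt [ 0.0135 -0.0038] F [ 0.4 -0.7 -3. ] T [-0.07 -0.    0.05] g 0.204 q6 0.35
```

Emit:
move_arm([
  [[0,0,0.7,0,-1],[0,0,1.4,0,-1],[0,0,2,0,-1],[0,0,2.7,0,-1],[0,0,2.7,0,-1]],
])

```text
time_s: 31.4
eef_pos: [508.2, -239.5, 92.3]
ee_rot: [-0.002, 0.877, -0.481, 0.007]
force: [-1.6, 0.5, 4.9]
grip_width: 0.206
```

```bash
python3 -c "
from h import *
st()"
```

```text
t 31.4 p [ 508.2 -239.5   92.3] yaw -57.5 tilt [ 0.0142 -0.0043] F [-1.6  0.5  4.9] T [0.33 0.43 0.02] g 0.206 q6 0.35
```

It's seated: contact at 92.3, against 92.1 when I gripped it. Releasing and rising clear.

Emit:
move_arm([
  [[0,0,0,0,-0.4],[0,0,0,0,-0.2],[0,0,0,0,0.2],[0,0,0,0,1],[0,0,0,0,1],[0,0,0,0,1],[0,0,0,0,1],[0,0,-20,0,1],[0,0,-60,0,1],[0,0,-110,0,1],[0,0,-160,0,1],[0,0,-160,0,1]],
], squeeze=20)

```text
time_s: 32.9
eef_pos: [506.9, -239.5, 256.1]
ee_rot: [-0.001, 0.877, -0.481, 0.011]
force: [0.3, -0.1, -0.6]
grip_width: 0.996
```

```bash
python3 - <<'E'
from h import *
st();go(340,-400,260)
E
```

```text
t 32.9 p [ 506.9 -239.5  256.1] yaw -57.5 tilt [ 0.0203 -0.0089] F [ 0.3 -0.1 -0.6] T [-0.01 -0.02  0.03] g 0.996 q6 0.35
go [45.6, 226.9, -5.8] 0
```

Emit:
move_arm([
  [[20,100,-3,0,1],[45.6,227,-6,0,1],[45.6,227,-6,0,1],[45.6,227,-6,0,1],[45.6,227,-6,0,1],[45.6,227,-6,0,1],[45.6,227,-6,0,1],[45.6,227,-6,0,1]],
])

```text
time_s: 33.9
eef_pos: [340.5, -399.4, 260.1]
ee_rot: [-0.001, 0.877, -0.48, 0.011]
force: [0.4, -0.4, -0.4]
grip_width: 1.002
```

```bash
python3 - <<'E'
from h import *
st();s=cam("scene");t=cam("top")
# bystander drift: difference against the first pictures
for n,c in(("scene",s),("top",t)):
    d=cv2.absdiff(c["color"],cv2.imread(f"pics/{n}0.png")).max(2)
    for nm,(x0,x1,y0,y1) in {"scene":{"can":(150,210,245,325),"tee":(300,355,260,335),"offcut":(305,335,170,202),"smallkey":(185,205,222,252)},"top":{"can":(400,442,135,180),"tee":(300,335,118,172),"offcut":(292,322,245,272)}}[n].items():
        print(n,nm,"px changed",int((d[y0:y1,x0:x1]>60).sum()))
crop=lambda I,x,y:cv2.resize(I[y:y+80,x:x+80],None,fx=5,fy=5,interpolation=cv2.INTER_CUBIC)
cv2.imwrite("pics/c10.png",np.vstack([np.hstack([crop(s["color"],210,170),crop(t["color"],330,170)]),cv2.resize(s["color"],(640,400))[60:260,:].copy() if 0 else np.zeros((1,800,3),np.uint8)]))
E
```

```text
t 33.9 p [ 340.5 -399.4  260.1] yaw -57.4 tilt [ 0.0202 -0.0087] F [ 0.4 -0.4 -0.4] T [-0.05  0.04  0.02] g 1.002 q6 -0.1
scene can px changed 2
scene tee px changed 0
scene offcut px changed 0
scene smallkey px changed 4
top can px changed 0
top tee px changed 0
top offcut px changed 3
```

View pics/c10.png

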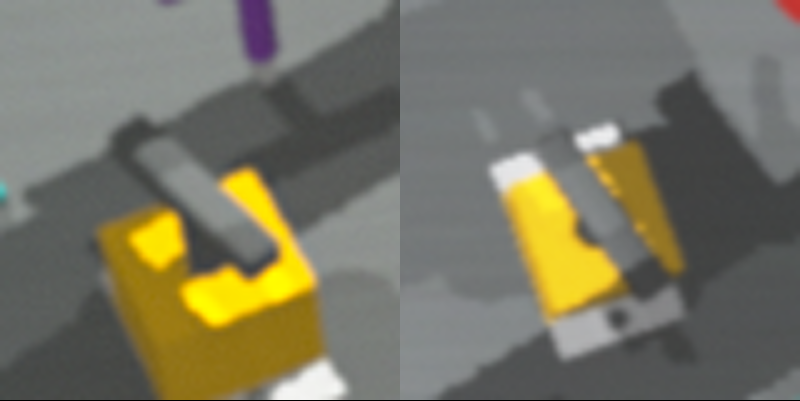

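The key is back fully down in the yellow holder. Its bar runs from about (236,196) to (261,220) in the scene view, the same as at the start. The bystanders haven't moved, so I'm handing in.

```bash
python3 -c "
from rig import ctrl
print(ctrl.finish_job())"
```

```text
the job is handed in; nothing more can be done
None
```

The chuck is nipped up, the key is back in its holder, and I handed the job in at about 34 s. No verdict was reported.

- **Seating:** The key entered the socket with gentle feeling and stopped firmly. I judged it fully home from the contact height and the torque, not from a picture of the shoulder on the pinion.
- **Tightening:** I turned it about 67° clockwise, against about 0.14 N·m of running drag. The torque then climbed steadily. Held readings were 0.39–0.48 N·m, averaging about 0.44, slightly over the 0.4 target and below the 0.6 limit.
- **Drawing out:** I eased off to about zero torque before lifting. The key dragged once (about 12.6 N on the wrist, including the key's weight), so I turned it back under 1° more and it came free. The highest torque I read while doing this was 0.11 N·m, below the pinion's 0.16 N·m drag, so the chuck should not have slackened. I could not check the jaws directly.
- **Holder and bystanders:** The key touched the bottom of the holder at 92.3 mm, against 92.1 mm when I first gripped it. The last pictures show its bar where it started and the can, tee, offcut and small key unmoved. The arm is clear of everything.

One early torque reading of −0.38 N·m while seating did not match the expected drag. It did not come back.

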